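Refill a pearl lot's storage tube

ROBOT

A 6-joint arm with a two-finger parallel gripper is mounted at the origin on the work surface. World frame = base frame: x ahead of the robot, y to its left, z up, the work surface at z = 0. Lengths are in mm, angles in rad, forces in N, time in s.
With the tool pointing down it reaches from about 350 to 875 mm from the base axis. Payload 4.2 kg.
Tool frame: the origin (TCP) lies where the fingers leave the gripper's body, on its centre line; the fingertips stand 73 mm ahead of it and the grasp point (between the pads) lies 54 mm ahead of it; z points along the fingers, y is the direction in which the jaws open and shut (so a half turn about z gives the same grasp; the last joint's range is limited). The gripper opens to 85 mm and grips with 20 to 120 N. Pads are 22 mm wide; open, the fingers measure 114 mm over their backs; the gripper's body (76 mm by 85 mm) begins 54 mm behind the grasp point. The pads swing forward as they close: fully open they stand 13 mm farther back than shut.
Start: joints at [1.554, 0.385, 0.008, 0, -1.194, -0.259], TCP at [170.166, 601.368, 303.912] pointing down, gripper open.
Joint ranges: [-3.14, 3.14], [-1.21, 2.06], [-1.07, 1.41], [-3.16, 2.05], [-2.99, -0.16], [-3.1, 3.1]. Speed limits (rad/s): [2.79, 2.79, 3.14, 3.14, 3.14, 3.14].

INTERFACE

Orientations are given as a unit quaternion [x, y, z, w].
In Python, from bench import arm gives the robot as it stands.
- The arm moves only by the tool apply_moves, never from a script. Its argument "increments" is a list that holds one entry, the list of rows, each a list of 7 numbers: the shift along the tool's x, y, z scaled (see below), then the turn, a rotation vector about the tool's x, y, z scaled (see below), then the gripper's target within -1 to 1 (fully open at 1, half-way at 0, shut at -1). A call has 1 to 10 rows; each row is the pose to reach, as a shift and turn from the pose commanded when the call began, along the tool's axes at that moment; what a row does not reach only later rows make up. The controller multiplies each number of a shift by 100 mm and each number of a turn by 0.5 rad. A row lasts 1/10 s, in which the tool goes at most 50 mm and 8.59 degrees, less where a joint would pass 70% of its speed; a pose out of reach is approached as far as the arm can. A call with a number of a shift or a turn outside -1 to 1 is refused whole. A call with a gripper value outside its range is refused whole. The fingers move at their own pace and stop on an object; the grip force is fixed at half the most. Time passes only in rows, so rows that repeat a pose let the fingers close. It gives the time, the measured TCP pose, the force and the opening at its end, in the units of the state.
- arm.read_state(): the state, without advancing time (a new reading comes with each control period).
- arm.get_image(name): name is "scene" or "top" or "wrist"; returns a dict with "img" (420x560x3 uint8, red, green, blue), "fx", "fy", "cx", "cy" (pixels), "pose" (4x4, takes a point from camera to world coordinates). Camera axes: x right, y up, looking along -z (the intrinsics and any distortion apply to the point x, -y, -z); pixel columns grow to the right and rows downward; lengths in mm; the calibration is good to about 2 mm. The wrist camera is an equidistant fisheye: a pixel r from the principal point sees the ray r / f radians off the axis. A picture is of the moment at which its call begins. There is no depth.
- arm.job_done(): hands the job in, once; it reports no verdict.
Trained networks look in a picture, given as the dict that the camera call returned (one of the last four; its "shot" number tells which), for a name from the list of things; names that differ only in an ending like _2 or _b are one class to them, and where a whole thing is asked for, a point or a joint stands for the part that bears it (a point fixed in the world has none). Each returns a list of dicts, best first, with "conf" (0 to 1); they miss things now and then, are a little off and sometimes report something else, mostly with a low value. They report only what shows in the picture. A call takes as long as a camera call. They do not tell look-alikes from the thing itself.
- arm.outline_of(label, picture): "pixels" (420x560 bool, what is visible of it) and "box" ([centre column, centre row, width, height] in pixels, round what is visible of it).
- arm.mark_of(label, picture): "at" ([column, row] in pixels: a listed point, or the origin of a listed thing).
The state is a dict: "clock": time; "joints": joint angles; "joint_vel": joint speeds; "joint_efforts": joint torques, N m; "position": TCP position; "ee_rot": TCP orientation; "contact_force": force on the tool from outside, world axes, zero at the start; "wrist_torque": the same for the moment, N m; "gripper_width": finger opening in mm.
Only numpy, scipy, OpenCV 4.12 (cv2) and the standard library are available. Lean on these libraries where they do the work, as an engineer would, in place of code of your own. Each camera call takes 0.05 s, during which the arm holds its last target.

TASK

The viewing of this pearl lot is over: put the two square sample canisters lying on the table back into the lot's storage tube, one after the other, lengthwise. Lay each in the open trough before the tube's mouth and push it in, so that it drives the canister already inside ahead of it; when you finish, all three must stand in one tight row, pushed fully home against the closed end. Leave the jar, loupe, pearl tray and lot card where they are, and let go of everything.

Things in the scene. Friction and masses are not known exactly. Their poses are not given: they have to be found in the camera images.
- tube: fixed level storage tube: clear plastic, dark steel end block and bands, on an aluminium base plate 70 mm wide that carries a trough before the mouth. Origin: at table height, on the centre line, at the plane of the mouth. Its +x points from the mouth into the tube (the feeding direction), z up. Bore square, 45 mm wide and high, 190 mm deep, floor 8 mm above the table. Outside 59 mm wide, 60 mm high.
- mouth (a point): point on the bore's floor at the mouth, on the centre line, 8 mm above the table; axes as tube. Three canisters make 198 mm: with the row fully home the last stands 8 mm out of the mouth, its origin 25 mm past this point.
- trough (a point): place to lay a canister: on the trough's floor (8 mm above the table), centre line, 65 mm before the mouth; axes as tube. The trough is 120 mm long, open above and at its near end; two rails 8 mm above its floor narrow from 56 mm apart there to 44 mm at the mouth and so centre what is pushed.
- closed_end (a point): point on the bore's floor at the closed end, 190 mm past the mouth. Pushing the row takes only 1 to 4 N; resistance rises sharply when the row meets this end.
- can_a: sample canister: a square bar-shaped clear box of pearls with a dark steel cap on each end, 66 mm long (its own x), 40 mm wide (y), 40 mm high (z); 70 to 140 g. Origin at the centre of its underside, z up. Lies on the table, to be loaded. can_a and can_b are alike; either may go first.
- can_b: sample canister: a square bar-shaped clear box of pearls with a dark steel cap on each end, 66 mm long (its own x), 40 mm wide (y), 40 mm high (z); 70 to 140 g. Origin at the centre of its underside, z up. Lies on the table, to be loaded.
- can_in: sample canister: a square bar-shaped clear box of pearls with a dark steel cap on each end, 66 mm long (its own x), 40 mm wide (y), 40 mm high (z); 70 to 140 g. Origin at the centre of its underside, z up. Already in the tube, its near end 6 to 42 mm inside the mouth, and stays in; when the row is fully home its origin is 158 mm past the mouth.
- jar: bystander: round white jar with steel lid, 44 mm across, 45 mm high, loose; origin at the centre of its underside
- loupe: bystander: folded steel loupe, 64 mm long, 28 mm wide, 18 mm high, loose; origin under its round lens housing
- pearl_tray: bystander: white open tray of pearls, 200 x 150 x 50 mm, loose, 0.9 kg; origin at the centre of its underside
- card: bystander: blank white card 75 mm wide standing upright to 109 mm in a black clip foot, loose; origin at the centre of the foot's underside
Things that resemble listed ones, but are neither listed nor needed, are in the scene too. What is shaped like the can_b but yellow is not meant.

How it is judged:
By the outcome, as a careful person would: the job done as asked, in the order asked, and still so for the second after the job is handed in, with the robot touching nothing.
It also fails if it takes over 69 s, if anything falls off the work surface, if the arm or the gripper's body presses on something with over 40 N, if the wrist force passes 120 N, or if a joint passes its speed limit or range.

## Working session

There is one attempt and no reset: what is moved stays moved. The work goes in short steps, Python scripts to look and compute and a tool call to move; the robot and the scene stay as the last step left them, time stands still between calls to the robot, and variables do not carry over. Pictures are saved under pics/ and viewed, and the job is handed in when it is done.

Besides the shell and the picture viewer there is one more tool, called after ">>>" as name([rows], argument=value, ...), one row to a line, values as JSON. apply_moves: Moves the arm, as the interface text tells. Shifts and turns lie within -1 to 1; 1 stands for 100 mm of shift or 0.5 rad of turn. Its arguments: {"type":"object","properties":{"increments":{"type":"array"}},"required":["increments"]}

```bash
ls; mkdir -p pics; python3 - <<'E'
from bench import arm
import cv2
s=arm.read_state(); print(s)
for n in ["scene","top","wrist"]:
    p=arm.get_image(n); cv2.imwrite(f"pics/{n}0.png",p["img"][:,:,::-1]); print(n,p["fx"],p["fy"],p["cx"],p["cy"],p["pose"],[k for k in p])
    import pickle; pickle.dump(p,open(f"pics/{n}0.pkl","wb"))
    for l in ["can_a","tube"]+(["mouth","trough","closed_end","can_in"] ):
        try:
            print(l,[(round(d["conf"],2),d["at"]) for d in arm.mark_of(l,p)][:6])
        except Exception as e: print(l,e)
E
```

```text
pics
{'clock': 0.0, 'joints': array([ 1.55363117e+00,  3.85596780e-01,  6.60095124e-03, -4.85150441e-04,
       -1.19403493e+00, -2.58616358e-01]), 'joint_vel': array([-0.00158171,  0.0002473 , -0.00035777, -0.00148758,  0.00117851,
        0.00113253]), 'joint_efforts': array([-1.77673073e-04, -3.92292058e+01,  1.88403082e+01,  4.18603867e+00,
       -4.57583112e-03,  5.02825941e-07]), 'position': array([170.03874782, 600.97170545, 302.78946144]), 'ee_rot': array([ 9.90495175e-01, -1.37542757e-01, -8.92713037e-05,  1.13623633e-03]), 'contact_force': array([ 0.49640127, -0.37900523,  0.34931342]), 'wrist_torque': array([-0.08019069, -0.02023887,  0.07585446]), 'gripper_width': 85.49638573596164}
scene 423.9916909336558 423.9916909336558 278.76086794504135 206.42067734059415 [[ 5.47111621e-02 -7.06742345e-01  7.05352356e-01  1.29066819e+03]
 [ 9.98367245e-01  5.03343164e-02 -2.70055657e-02  2.26295761e+01]
 [-1.64174518e-02  7.05678195e-01  7.08342257e-01  7.63136699e+02]
 [ 0.00000000e+00  0.00000000e+00  0.00000000e+00  1.00000000e+00]] ['img', 'fx', 'fy', 'cx', 'cy', 'pose', 'shot'
[... 637 characters left out ...]
can_a [(0.93, [200.3, 201.9]), (0.89, [370.8, 265.2]), (0.88, [394.9, 228.7]), (0.43, [262.9, 159.1])]
tube [(0.67, [319.3, 222.0])]
mouth [(0.87, [321.8, 225.4])]
trough [(0.66, [305.5, 239.4])]
closed_end [(0.89, [353.0, 169.5])]
can_in []
wrist 325.19226210127806 325.19226210127806 281.16255177610435 206.37514730397487 [[-2.71679176e-01  9.10406274e-01  3.12010964e-01  2.49903226e+02]
 [-9.62387148e-01 -2.57403547e-01 -8.69159961e-02  5.79900960e+02]
 [ 1.18386080e-03 -3.23888609e-01  9.46094481e-01  3.74420700e+02]
 [ 0.00000000e+00  0.00000000e+00  0.00000000e+00  1.00000000e+00]] ['img', 'fx', 'fy', 'cx', 'cy', 'pose', 'shot']
can_a []
tube []
mouth []
trough []
closed_end []
can_in []
```

View pics/scene0.png

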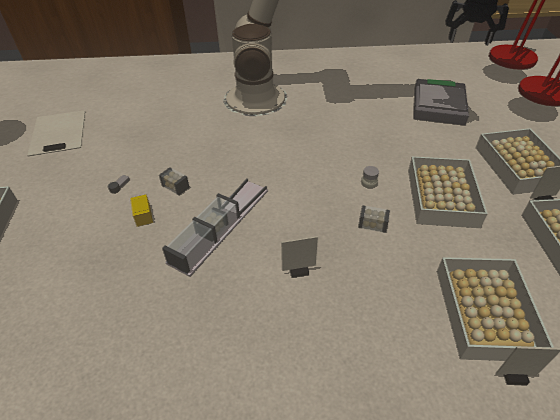

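View pics/top0.png

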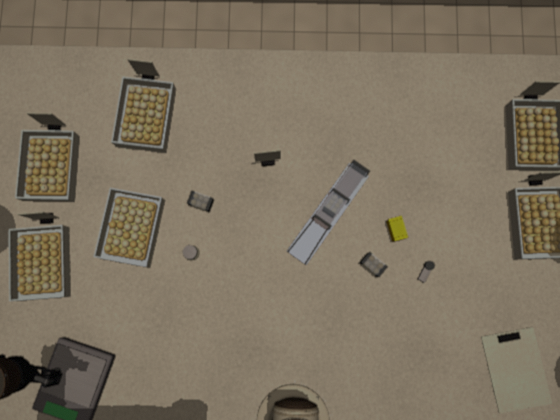

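View pics/wrist0.png

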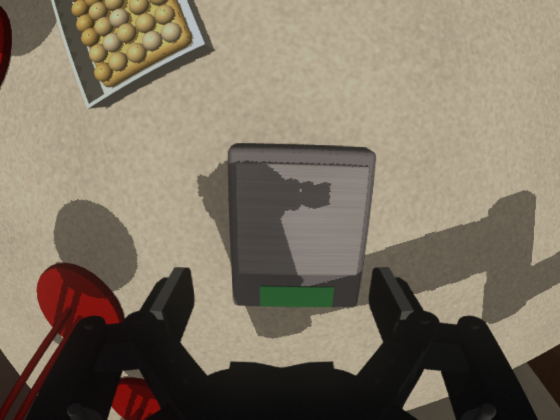

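The scene shows clear canisters at (373,219) and (174,181), a yellow one at (143,210), and the tube from (265,190) to (180,260). In the top view they are at (200,202), (374,264), yellow (398,229), with the mouth near (322,224). The only thing that could be taken for a canister is the yellow box, and I reject it. Next I crop closely and measure.

```bash
cat > h.py <<'E'
import numpy as np, cv2, pickle
from bench import arm
def ray(p,uv):
    u,v=uv; P=np.array(p["pose"])
    d=np.array([(u-p["cx"])/p["fx"],-(v-p["cy"])/p["fy"],-1.0])
    return P[:3,3],P[:3,:3]@d
def hit(p,uv,z):
    o,d=ray(p,uv); t=(z-o[2])/d[2]; return (o+t*d)[:2]
def proj(p,X):
    P=np.array(p["pose"]); c=(np.atleast_2d(X)-P[:3,3])@P[:3,:3]
    return np.c_[p["cx"]+p["fx"]*c[:,0]/-c[:,2], p["cy"]-p["fy"]*c[:,1]/-c[:,2]]
E
python3 - <<'E'
from h import *
import pickle
def crop(src,x,y,w,h,k,out):
    im=cv2.imread(src)[y:y+h,x:x+w]; cv2.imwrite(out,cv2.resize(im,None,fx=k,fy=k,interpolation=cv2.INTER_CUBIC))
crop("pics/top0.png",170,170,60,60,6,"pics/a.png")
crop("pics/top0.png",345,235,60,60,6,"pics/b.png")
a=cv2.imread("pics/a.png");b=cv2.imread("pics/b.png");cv2.imwrite("pics/ab.png",np.hstack([a,b]))
crop("pics/top0.png",280,150,100,120,5,"pics/tube.png")
crop("pics/scene0.png",155,170,125,110,5,"pics/tubes.png")
for n in ["scene","top"]:
    p=arm.get_image(n)
    pickle.dump(p,open(f"pics/{n}1.pkl","wb"))
    for l in ["can_a","tube"]:
        for d in arm.outline_of(l,p):
            m=d["pixels"].astype(np.uint8); 
            ys,xs=np.nonzero(m); r=cv2.minAreaRect(np.c_[xs,ys].astype(np.float32))
            print(n,l,round(d["conf"],2),r,hit(p,r[0],20).round(1))
    for l in ["mouth","trough"]:
        print(l,[hit(p,d["at"],8).round(1) for d in arm.mark_of(l,p)])
    print("end",[hit(p,d["at"],8).round(1) for d in arm.mark_of("closed_end",p)],"cans",[hit(p,d["at"],0).round(1) for d in arm.mark_of("can_a",p)])
E
```

```text
scene can_a 0.86 ((173.3845977783203, 180.42306518554688), (29.953811645507812, 20.801258087158203), 33.6900634765625) [ 433.7 -222.5]
scene can_a 0.59 ((140.57691955566406, 209.88461303710938), (29.417421340942383, 18.8271484375), 78.69007110595703) [ 538.5 -290.6]
scene can_a 0.57 ((373.5946044921875, 218.9324188232422), (29.427419662475586, 24.00225257873535), 9.462322235107422) [609. 275.]
scene tube 0.59 ((214.25, 223.25001525878906), (38.890872955322266, 124.45079040527344), 45.0) [ 596.4 -105.9]
mouth [array([551. , -80.6]), array([747.7,  82. ])]
trough [array([510.7, -41.1])]
end [array([ 710.8, -178.7])] cans [array([600.5, 275.5]), array([ 532. , -290.4]), array([ 437.2, -212.3])]
top can_a 0.87 ((373.4411926269531, 263.7353210449219), (25.055469512939453, 16.378250122070312), 40.601295471191406) [ 436.5 -223.6]
top can_a 0.8 ((200.85000610351562, 200.4499969482422), (24.033309936523438, 14.862703323364258), 18.434947967529297) [609.2 272. ]
top can_a 0.8 ((396.71099853515625, 228.0367431640625), (23.849878311157227, 17.624004364013672), 73.3007583618164) [ 539.5 -291.1]
top tube 0.72 ((329.2948303222656, 211.09283447265625), (25.4433536529541, 113.30811309814453), 35.90972900390625) [585. -98.]
top tube 0.63 ((129.39080810546875, 226.30233764648438), (57.653404235839844, 71.80121612548828), 12.264774322509766) [530.4 473. ]
mouth [array([538.9, -63.4])]
trough [array([500.4, -27.5])]
end [array([ 707.9, -177.9])] cans [array([610.4, 274.4]), array([ 428.8, -222.5]), array([ 541. , -297.3])]
```

View pics/ab.png

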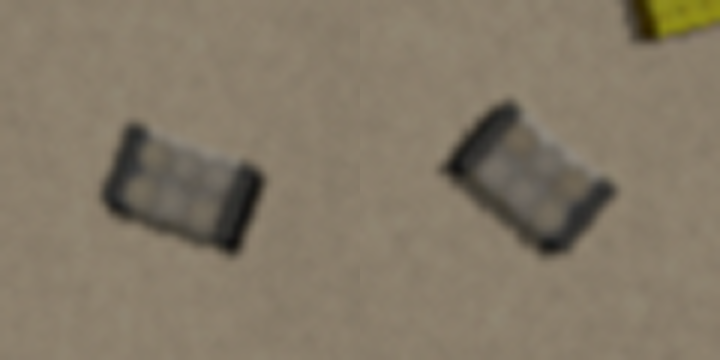

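View pics/tube.png

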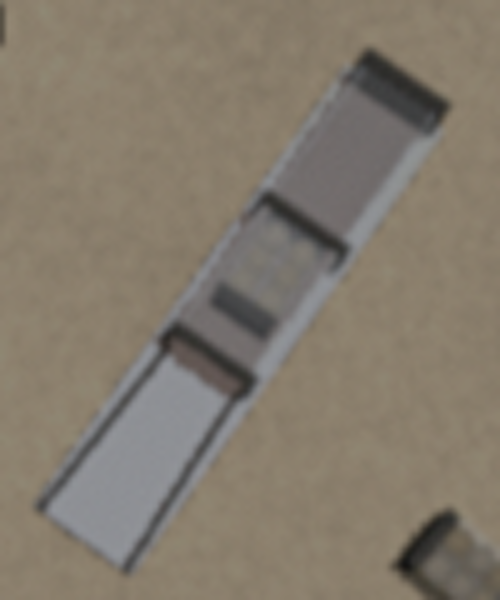

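View pics/tubes.png

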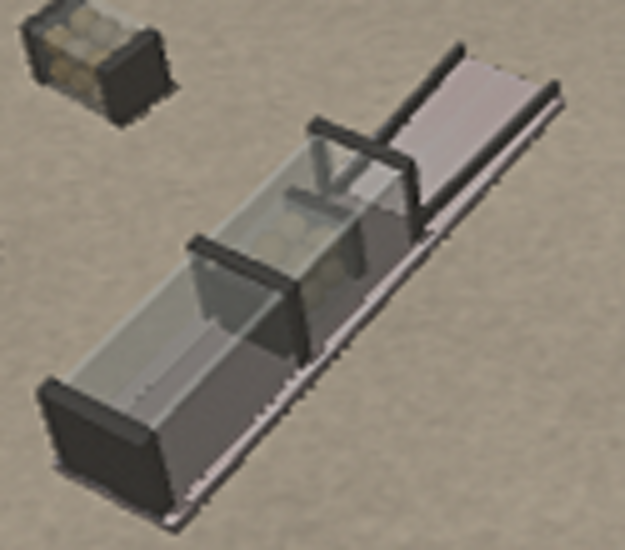

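The close crops show both chosen boxes clear with pearls and two steel caps, so the choice holds: A at top (200,202), B at top (374,264). Now I fit the tube's pose and overlay it.

```bash
cat > fit.py <<'E'
from h import *
from scipy.optimize import least_squares
T=pickle.load(open("pics/top0.pkl","rb"));S=pickle.load(open("pics/scene0.pkl","rb"))
def w(q,X): 
    c,s=np.cos(q[2]),np.sin(q[2]); X=np.atleast_2d(X).astype(float)
    return np.c_[q[0]+c*X[:,0]-s*X[:,1], q[1]+s*X[:,0]+c*X[:,1], X[:,2]]
tp=lambda a,b:(280+a/5,150+b/5)
sp=lambda a,b:(155+a/5,170+b/5)
obs=[(T,tp(38,508),(-120,35,8)),(T,tp(127,572),(-120,-35,8)),
 (T,tp(163,338),(0,29.5,60)),(T,tp(247,393),(0,-29.5,60)),
 (S,sp(564,103),(-120,35,4)),(S,sp(556,83),(-120,31,16)),(S,sp(462,43),(-120,-31,16)),
 (S,sp(317,117),(0,-29.5,60)),(S,sp(413,158),(0,29.5,60)),(S,sp(421,238),(0,35,8))]
f=lambda q:np.concatenate([proj(p,w(q,X))[0]-uv for p,uv,X in obs])
r=least_squares(f,[545,-70,-.6],x_scale=[1,1,.01],loss="soft_l1")
q=r.x
if __name__=="__main__":
    print(q,f(q).reshape(-1,2).round(1).tolist())
    for n,p,x,y,ww,h in [("top",T,280,150,100,120),("scene",S,155,170,125,110)]:
        k=6 if n=="scene" else 5
        im=p["img"][y:y+h,x:x+ww,::-1]; im=cv2.resize(im,None,fx=k,fy=k,interpolation=cv2.INTER_CUBIC)
        def poly(X,col):
            u=((proj(p,w(q,X))+.5-[x,y])*k).astype(int); cv2.polylines(im,[u],True,col,1)
        poly([(-120,35,8),(-120,-35,8),(0,-35,8),(0,35,8)],(0,0,255))
        poly([(0,29.5,8),(0,-29.5,8),(0,-29.5,60),(0,29.5,60)],(0,255,0))
        poly([(190,22.5,8),(190,-22.5,8),(190,-22.5,53),(190,22.5,53)],(255,0,0))
        poly([(-120,28,16),(-120,-28,16),(0,-22,16),(0,22,16)],(255,255,0))
        cv2.imwrite(f"pics/fit_{n}.png",im)
    for l,p in (("T",T),("S",S)): 
        print(l)
E
python3 fit.py
```

```text
[549.18294625 -72.0831128   -0.61765087] [[-2.2, -1.5], [-0.2, 0.2], [0.2, -2.4], [0.6, -0.9], [-0.1, -0.6], [0.1, -0.5], [-0.5, -0.7], [-0.8, -1.0], [-0.4, -0.3], [1.7, -0.4]]
T
S
```

```bash
python3 -c "
import cv2,numpy as np
a=cv2.imread('pics/fit_top.png');b=cv2.imread('pics/fit_scene.png')
print(a.shape,b.shape)"
```

```text
(600, 500, 3) (660, 750, 3)
```

View pics/fit_top.png

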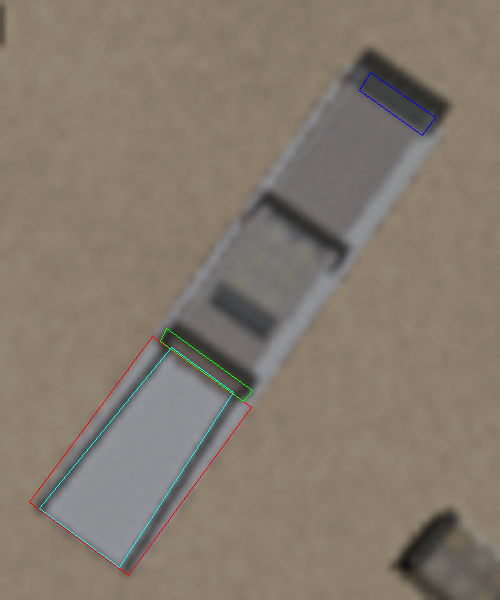

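View pics/fit_scene.png

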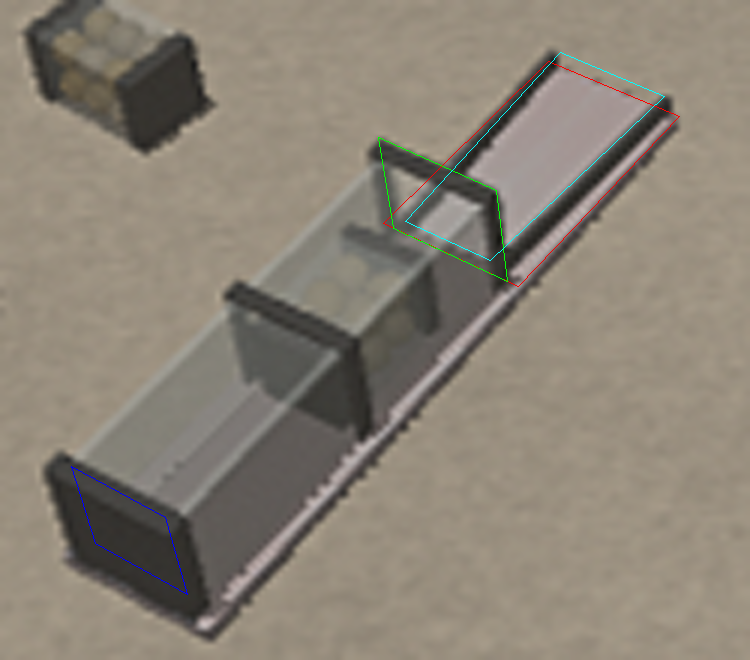

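```bash
cat > plan.py <<'E'
from h import *
from scipy.spatial.transform import Rotation as R
import sys,math
def yaw_of(s):
    X=R.from_quat(s["ee_rot"]).as_matrix()[:,0]; return math.atan2(X[1],X[0])
def show():
    s=arm.read_state(); print("t",round(s["clock"],2),"p",np.round(s["position"],1),"yaw",round(yaw_of(s),4),"zax",R.from_quat(s["ee_rot"]).as_matrix()[:,2].round(4),"F",s["contact_force"].round(1),"w",round(s["gripper_width"],1),"q",s["joints"].round(2)); return s
def plan(tgt,start=None,g=1,maxd=95,maxt=.45,hold=0):
    s=arm.read_state()
    p=np.array(s["position"] if start is None else start[:3],float); y=yaw_of(s) if start is None else start[3]
    t=np.array(tgt[:3],float); dy=tgt[3]-y
    n=max(1,math.ceil(abs(dy)/maxt),math.ceil(np.linalg.norm(t-p)/maxd))
    for i in range(n):
        d=(t-p)/(n-i); a=(tgt[3]-y)/(n-i)
        xh=np.array([math.cos(y),math.sin(y),0]); yh=np.array([math.sin(y),-math.cos(y),0])
        v=[round(d@xh/100,2),round(d@yh/100,2),round(-d[2]/100,2),0,0,round(-a/.5,2),g]
        rows=max(math.ceil(np.linalg.norm(d)/45),math.ceil(abs(a)/.14),1)
        print(rows+(hold if i==n-1 else 0),"x",v)
        p=p+100*0.01*(v[0]*100*xh/1+v[1]*100*yh/1)*1; p[2]-=v[2]*100; y-=v[5]*.5
    print("end",p.round(1),round(y,3))
    return [*p,y]
E
python3 - <<'E'
from plan import *
show()
plan([600,300,260,-1.89],start=[170.166,601.368,303.912,-0.276])
E
```

```text
t 1.75 p [170.2 601.4 303.9] yaw -0.2758 zax [ 0. -0. -1.] F [ 0.1  0.1 -0.4] w 85.6 q [ 1.55  0.38  0.01  0.   -1.19 -0.26]
2 x [np.float64(0.83), np.float64(0.29), np.float64(0.07), 0, 0, 0.54, 1]
2 x [np.float64(0.87), np.float64(0.06), np.float64(0.07), 0, 0, 0.54, 1]
2 x [np.float64(0.86), np.float64(-0.18), np.float64(0.07), 0, 0, 0.54, 1]
2 x [np.float64(0.78), np.float64(-0.4), np.float64(0.08), 0, 0, 0.54, 1]
2 x [np.float64(0.64), np.float64(-0.59), np.float64(0.07), 0, 0, 0.53, 1]
2 x [np.float64(0.46), np.float64(-0.74), np.float64(0.08), 0, 0, 0.54, 1]
end [600.  300.3 259.9] -1.891
```

>>> apply_moves([
  [[0.83,0.29,0.07,0,0,0.54,1],[0.83,0.29,0.07,0,0,0.54,1],[0.83,0.29,0.07,0,0,0.54,1]],
])

```text
clock: 2.05
position: [244.7, 548.3, 296.6]
ee_rot: [0.962, -0.272, 0.0, 0.001]
contact_force: [0.1, 0.0, 0.1]
gripper_width: 85.3
```

>>> apply_moves([
  [[0.87,0.06,0.07,0,0,0.54,1],[0.87,0.06,0.07,0,0,0.54,1],[0.87,0.06,0.07,0,0,0.54,1]],
])

```text
clock: 2.35
position: [315.7, 498.3, 289.6]
ee_rot: [0.917, -0.399, 0.0, 0.001]
contact_force: [0.5, 0.2, -0.2]
gripper_width: 85.3
```

>>> apply_moves([
  [[0.86,-0.18,0.07,0,0,0.54,1],[0.86,-0.18,0.07,0,0,0.54,1],[0.86,-0.18,0.07,0,0,0.54,1]],
])

```text
clock: 2.65
position: [387.6, 448.4, 282.5]
ee_rot: [0.855, -0.519, 0.0, 0.0]
contact_force: [-0.3, 0.9, -0.5]
gripper_width: 85.6
```

>>> apply_moves([
  [[0.78,-0.4,0.08,0,0,0.54,1],[0.78,-0.4,0.08,0,0,0.54,1],[0.78,-0.4,0.08,0,0,0.54,1]],
])

```text
clock: 2.95
position: [459.2, 398.4, 274.2]
ee_rot: [0.778, -0.629, 0.0, 0.0]
contact_force: [0.2, -0.1, -0.0]
gripper_width: 85.3
```

>>> apply_moves([
  [[0.64,-0.59,0.07,0,0,0.53,1],[0.64,-0.59,0.07,0,0,0.53,1],[0.64,-0.59,0.07,0,0,0.53,1]],
])

```text
clock: 3.25
position: [530.5, 348.7, 267.1]
ee_rot: [-0.688, 0.726, -0.0, -0.0]
contact_force: [-0.9, -0.3, -0.9]
gripper_width: 85.3
```

>>> apply_moves([
  [[0.46,-0.74,0.08,0,0,0.54,1],[0.46,-0.74,0.08,0,0,0.54,1],[0.46,-0.74,0.08,0,0,0.54,1]],
])

```text
clock: 3.55
position: [602.0, 299.2, 258.8]
ee_rot: [-0.584, 0.812, -0.0, -0.0]
contact_force: [-1.3, -0.4, -0.3]
gripper_width: 85.5
```

```bash
cat >> plan.py <<'E'
def wray(p,uv):
    u,v=uv; x=(u-p["cx"])/p["fx"]; y=(v-p["cy"])/p["fy"]; r=math.hypot(x,y); k=math.sin(r)/r if r>1e-9 else 1
    P=np.array(p["pose"]); return P[:3,3], P[:3,:3]@np.array([x*k,-y*k,-math.cos(r)])
def whit(p,uv,z):
    o,d=wray(p,uv); return (o+(z-o[2])/d[2]*d)[:2]
def wproj(p,X):
    P=np.array(p["pose"]); c=(np.atleast_2d(X)-P[:3,3])@P[:3,:3]
    x,y,z=c[:,0],-c[:,1],-c[:,2]; h=np.hypot(x,y); th=np.arctan2(h,z); 
    return np.c_[p["cx"]+p["fx"]*th*x/h, p["cy"]+p["fy"]*th*y/h]
def shot(n,name):
    p=arm.get_image(n); pickle.dump(p,open(f"pics/{name}.pkl","wb")); cv2.imwrite(f"pics/{name}.png",p["img"][:,:,::-1]); return p
E
python3 - <<'E'
from plan import *
show(); p=shot("wrist","w1"); show()
E
```

```text
t 3.55 p [602.  299.2 258.8] yaw -1.8937 zax [-4.e-04 -8.e-04 -1.e+00] F [-1.3 -0.4 -0.3] w 85.5 q [ 0.7   0.5   0.07  0.   -1.15 -1.02]
t 3.6 p [600.7 300.2 259.1] yaw -1.8907 zax [-8.e-04 -4.e-04 -1.e+00] F [-0.6  0.4  0.9] w 85.1 q [ 0.7   0.49  0.07 -0.   -1.15 -1.02]
```

View pics/w1.png

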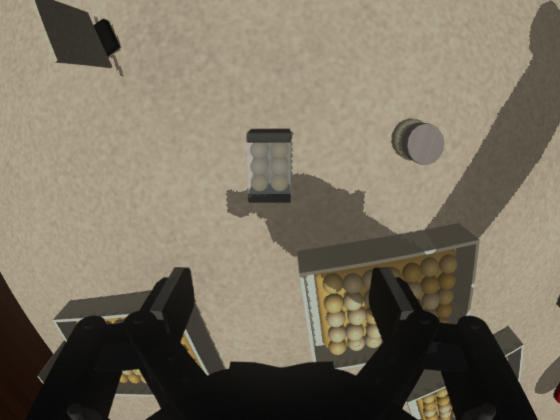

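```bash
python3 - <<'E'
import cv2
im=cv2.imread("pics/w1.png")[115:215,225:315]; cv2.imwrite("pics/w1z.png",cv2.resize(im,None,fx=6,fy=6,interpolation=cv2.INTER_CUBIC))
E
```

```text
(no output)
```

View pics/w1z.png

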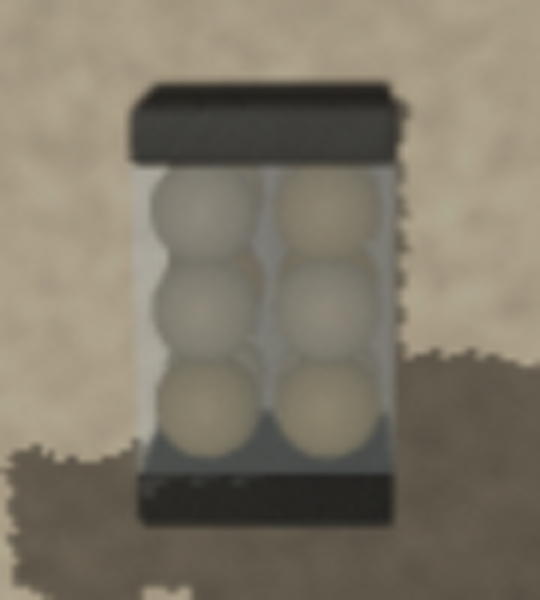

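```bash
python3 - <<'E'
from plan import *
p=pickle.load(open("pics/w1.pkl","rb"))
q=lambda a,b:(225+a/6-.5,115+b/6-.5)
c=[whit(p,q(*k),40) for k in [(131,105),(394,105),(393,525),(138,525)]]
c=np.array(c); print(c.round(1)); print("centre",c.mean(0))
print("len",np.linalg.norm(c[0]-c[3]),np.linalg.norm(c[1]-c[2]),"wid",np.linalg.norm(c[0]-c[1]),np.linalg.norm(c[2]-c[3]))
ax=(c[0]+c[1]-c[2]-c[3]); print("yaw",math.atan2(ax[1],ax[0])); ax=(c[1]+c[2]-c[0]-c[3]); print(math.atan2(ax[1],ax[0])+math.pi/2)
tcp=[*c.mean(0),150,math.atan2(*(c[0]+c[1]-c[2]-c[3])[::-1])]
plan(tcp,start=[600,300.3,259.9,-1.891])
E
```

```text
[[613.3 238.5]
 [576.4 251.1]
 [596.8 313.1]
 [634.6 300.5]]
centre [605.26531853 275.82050744]
len 65.50827160705722 65.29430277434585 wid 38.9605950603116 39.8577423770091
yaw -1.8955183625918752
4.386731062556329
2 x [np.float64(0.11), np.float64(-0.06), np.float64(0.55), 0, 0, 0.0, 1]
2 x [np.float64(0.11), np.float64(-0.07), np.float64(0.55), 0, 0, 0.01, 1]
end [605.4 275.3 149.9] -1.896
```

>>> apply_moves([
  [[0.11,-0.06,0.9,0,0,0,1],[0.11,-0.06,0.9,0,0,0,1],[0.11,-0.06,0.9,0,0,0,1]],
])

```text
clock: 3.9
position: [598.2, 287.2, 163.8]
ee_rot: [-0.586, 0.81, 0.001, -0.007]
contact_force: [0.4, 0.7, -0.8]
gripper_width: 85.0
```

>>> apply_moves([
  [[0.1,-0.07,0.85,0,0,0.01,1],[0.1,-0.07,0.85,0,0,0.01,1],[0.1,-0.07,0.85,0,0,0.01,1]],
])

```text
clock: 4.2
position: [603.5, 276.1, 81.8]
ee_rot: [-0.584, 0.812, 0.0, -0.004]
contact_force: [-0.2, 0.1, -0.4]
gripper_width: 85.6
```

>>> apply_moves([
  [[0,0,0,0,0,0,-1],[0,0,0,0,0,0,-1],[0,0,0,0,0,0,-1],[0,0,0,0,0,0,-1],[0,0,0,0,0,0,-1],[0,0,0,0,0,0,-1],[0,0,0,0,0,0,-1]],
])

```text
clock: 4.9
position: [607.0, 277.7, 88.1]
ee_rot: [-0.584, 0.812, -0.0, 0.003]
contact_force: [-0.4, 1.9, 6.0]
gripper_width: 39.2
```

```bash
python3 - <<'E'
from plan import *
show(); p=shot("wrist","w2"); show()
E
```

```text
t 4.9 p [607.  277.7  88.1] yaw -1.8946 zax [ 0.0046  0.0031 -1.    ] F [-0.4  1.9  6. ] w 39.2 q [ 0.67  0.66 -0.12  0.   -0.79 -1.  ]
t 4.95 p [607.  277.7  88.2] yaw -1.8946 zax [ 0.0047  0.0031 -1.    ] F [-1.   1.5  6.7] w 39.1 q [ 0.67  0.66 -0.12  0.   -0.79 -1.  ]
```

View pics/w2.png

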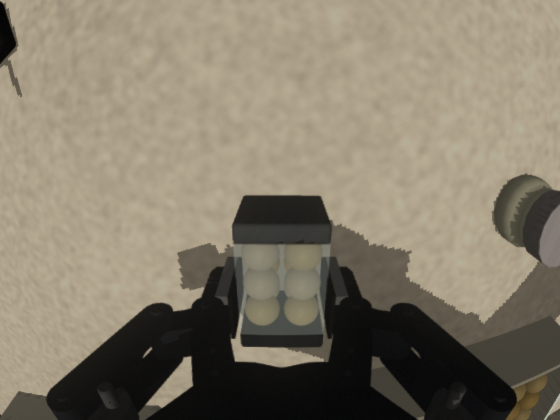

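```bash
python3 - <<'E'
from plan import *
e=plan([605,275,225,-1.896],start=[605.3,275.8,84.9,-1.896],g=-1)
plan([447,0,235,-.618],start=e,g=-1)
E
```

```text
2 x [np.float64(0.0), np.float64(0.0), np.float64(-0.7), 0, 0, -0.0, -1]
2 x [np.float64(0.01), np.float64(0.0), np.float64(-0.7), 0, 0, -0.0, -1]
end [605.  274.9 224.9] -1.896
3 x [np.float64(0.78), np.float64(0.15), np.float64(-0.03), 0, 0, -0.64, -1]
3 x [np.float64(0.69), np.float64(0.39), np.float64(-0.02), 0, 0, -0.64, -1]
3 x [np.float64(0.53), np.float64(0.59), np.float64(-0.03), 0, 0, -0.64, -1]
3 x [np.float64(0.31), np.float64(0.73), np.float64(-0.02), 0, 0, -0.64, -1]
end [446.4   0.  234.9] -0.616
```

>>> apply_moves([
  [[0,0,-0.35,0,0,0,-1],[0,0,-0.7,0,0,0,-1],[0,0,-0.7,0,0,0,-1]],
])

```text
clock: 5.25
position: [608.5, 278.0, 162.0]
ee_rot: [-0.584, 0.812, -0.001, 0.006]
contact_force: [0.3, 0.0, -0.3]
gripper_width: 38.9
```

>>> apply_moves([
  [[0,0,-0.4,0,0,0,-1],[0,0,-0.7,0,0,0,-1],[0,0,-0.7,0,0,0,-1]],
])

```text
clock: 5.55
position: [607.7, 277.4, 231.1]
ee_rot: [-0.584, 0.812, -0.001, 0.006]
contact_force: [1.1, 1.2, -1.0]
gripper_width: 38.7
```

>>> apply_moves([
  [[0.26,0.05,-0.01,0,0,-0.21,-1],[0.52,0.1,-0.02,0,0,-0.43,-1],[0.78,0.15,-0.03,0,0,-0.64,-1],[0.78,0.15,-0.03,0,0,-0.64,-1]],
])

```text
clock: 5.95
position: [564.5, 204.6, 227.6]
ee_rot: [-0.705, 0.709, 0.001, -0.001]
contact_force: [0.6, 0.2, -1.4]
gripper_width: 39.1
```

>>> apply_moves([
  [[0.23,0.13,-0.01,0,0,-0.21,-1],[0.46,0.26,-0.01,0,0,-0.43,-1],[0.69,0.39,-0.02,0,0,-0.64,-1],[0.69,0.39,-0.02,0,0,-0.64,-1]],
])

```text
clock: 6.35
position: [525.5, 136.4, 229.6]
ee_rot: [0.809, -0.588, -0.001, 0.001]
contact_force: [-0.0, 0.2, -1.7]
gripper_width: 38.9
```

>>> apply_moves([
  [[0.18,0.2,-0.01,0,0,-0.21,-1],[0.35,0.39,-0.02,0,0,-0.43,-1],[0.53,0.59,-0.03,0,0,-0.64,-1],[0.53,0.59,-0.03,0,0,-0.64,-1]],
])

```text
clock: 6.75
position: [486.2, 68.3, 232.7]
ee_rot: [0.892, -0.452, -0.001, 0.0]
contact_force: [-0.5, -0.1, -0.4]
gripper_width: 39.1
```

>>> apply_moves([
  [[0.1,0.24,-0.01,0,0,-0.21,-1],[0.2,0.48,-0.01,0,0,-0.43,-1],[0.31,0.73,-0.02,0,0,-0.64,-1],[0.31,0.73,-0.02,0,0,-0.64,-1],[0.31,0.73,-0.02,0,0,-0.64,-1]],
])

```text
clock: 7.25
position: [448.1, 1.9, 235.2]
ee_rot: [0.953, -0.304, 0.001, -0.0]
contact_force: [-0.2, 0.5, -1.1]
gripper_width: 38.9
```

```bash
python3 - <<'E'
from plan import *
show(); p=shot("wrist","w3"); show()
E
```

```text
t 7.25 p [448.1   1.9 235.2] yaw -0.6182 zax [ 1.4e-03  4.0e-04 -1.0e+00] F [-0.2  0.5 -1.1] w 38.9 q [ 0.37  0.15 -0.51  0.   -0.91  0.58]
t 7.3 p [448.3   2.1 235.2] yaw -0.6174 zax [ 1.4e-03  4.0e-04 -1.0e+00] F [ 0.4  0.9 -1.9] w 38.6 q [ 0.37  0.15 -0.51  0.   -0.91  0.58]
```

View pics/w3.png

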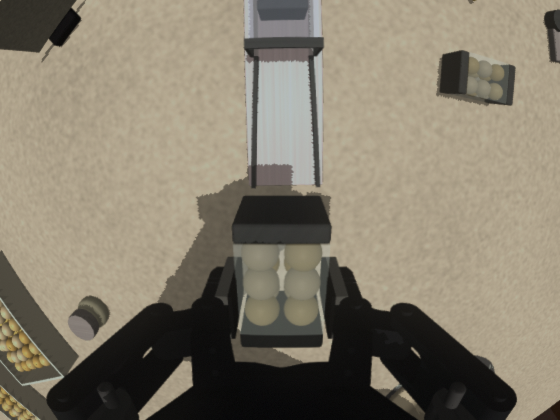

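```bash
python3 - <<'E'
import cv2
im=cv2.imread("pics/w3.png")
a=cv2.resize(im[20:70,230:340],None,fx=7,fy=7,interpolation=cv2.INTER_CUBIC)
b=cv2.resize(im[160:195,230:340],None,fx=7,fy=7,interpolation=cv2.INTER_CUBIC)
import numpy as np
cv2.imwrite("pics/w3z.png",np.vstack([a,b])); print(a.shape)
E
```

```text
(350, 770, 3)
```

View pics/w3z.png

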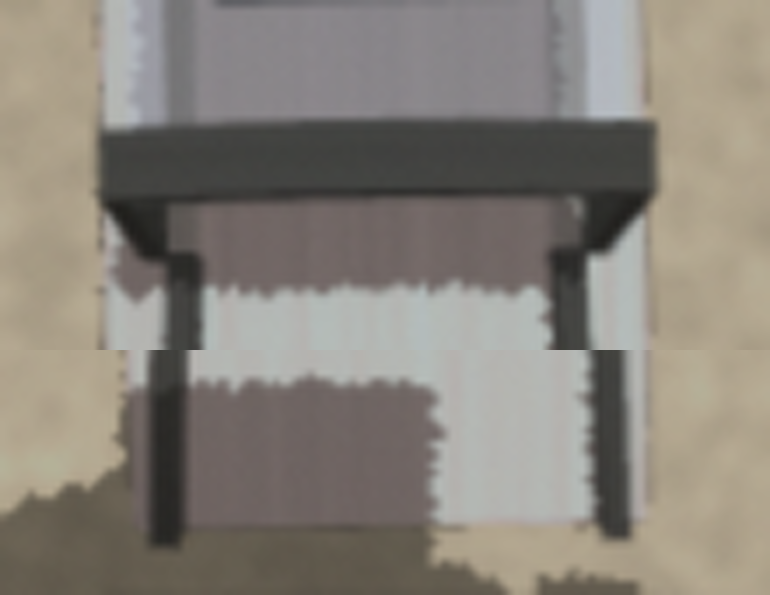

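```bash
cat > fitw.py <<'E'
from plan import *
from fit import w
from scipy.optimize import least_squares
p=pickle.load(open("pics/w3.pkl","rb"))
A=lambda a,b:np.array((230+a/7-.5,20+b/7-.5)); B=lambda a,b:np.array((230+a/7-.5,160+(b-350)/7-.5))
obs=[(B(133,527),(-120,35,8)),(B(648,523),(-120,-35,8)),(B(185,545),(-120,28,16)),(B(600,537),(-120,-28,16)),
(A(102,195),(0,32,60)),(A(655,190),(0,-32,60)),(A(200,256),(0,22,16)),(A(553,252),(0,-22,16))]
f=lambda q:np.concatenate([wproj(p,w(q[:3],(X[0],X[1]*(q[3]if X[2]==60 else 1),X[2])))[0]-uv for uv,X in obs])
r=least_squares(f,[549,-72,-.617,1],x_scale=[1,1,.01,.01])
print(r.x,f(r.x).reshape(-1,2).round(1).tolist())
q=r.x[:3]; print("trough",w(q,(-65,0,8)))
for uv,X in obs: print(X, whit(p,uv,X[2]).round(1))
E
python3 fitw.py
python3 - <<'E'
from plan import *
# can caps in w3: top face far corners, check held pose
p=pickle.load(open("pics/w3.pkl","rb"))
im=p["img"][190:350,225:340,::-1]; cv2.imwrite("pics/w3c.png",cv2.resize(im,None,fx=4,fy=4,interpolation=cv2.INTER_CUBIC))
E
```

```text
[547.14644245 -70.14773429  -0.60014898   0.91165218] [[0.0, 0.5], [0.0, -0.1], [-0.7, 0.1], [0.4, 0.2], [0.1, 0.7], [0.1, 0.3], [-0.1, -0.8], [0.1, -0.9]]
trough [[493.50509574 -33.43798186   8.        ]]
(-120, 35, 8) [468.3  26.2]
(-120, -35, 8) [428.3 -31.2]
(-120, 28, 16) [463.6  20.1]
(-120, -28, 16) [432.7 -25.3]
(0, 32, 60) [564.1 -46.3]
(0, -32, 60) [530.9 -94.3]
(0, 22, 16) [559.  -51.6]
(0, -22, 16) [534.1 -87.7]
```

View pics/w3c.png

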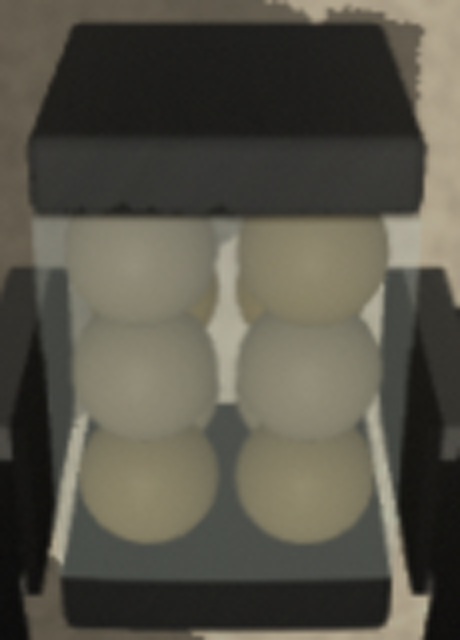

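```bash
python3 - <<'E'
from plan import *
p=pickle.load(open("pics/w3.pkl","rb"))
q=lambda a,b:(225+a/4-.5,190+b/4-.5)
c=np.array([whit(p,q(*k),187) for k in [(29,138),(424,138),(390,626),(63,626)]]); m=c.mean(0); print(c.round(1),m)
y=-.6178; d=m-[448.2,2.0]; print("tool off x,y",d@[math.cos(y),math.sin(y)],d@[math.sin(y),-math.cos(y)])
ax=c[0]+c[1]-c[2]-c[3]; print(math.atan2(ax[1],ax[0]),np.linalg.norm(c[0]-c[3]),np.linalg.norm(c[0]-c[1]))
ax=c[1]-c[0];print(math.atan2(ax[1],ax[0])+1.5708)
t=[493.5,-33.4]
# target TCP so that can centre at trough
plan([t[0],t[1],150,-.600],start=[446.4,0,234.9,-.616],g=-1)
E
```

```text
[[487.8  -1.6]
 [465.1 -33.5]
 [411.8   3.8]
 [435.1  36.5]] [449.92591223   1.28936704]
tool off x,y 1.8185149033613586 -0.4204471243618092
-0.6176553130549312 64.99446099292236 39.150107455602694
-0.6177449944724767
2 x [np.float64(0.29), np.float64(0.0), np.float64(0.42), 0, 0, -0.02, -1]
2 x [np.float64(0.29), np.float64(0.0), np.float64(0.43), 0, 0, -0.01, -1]
end [493.9 -33.3 149.9] -0.601
```

```bash
python3 - <<'E'
from plan import *
show()
plan([492,-32.4,112,-.600],start=[448.3,2.1,235.2,-.6174],g=-1)
E
```

```text
t 7.3 p [448.3   2.1 235.2] yaw -0.6174 zax [ 1.4e-03  4.0e-04 -1.0e+00] F [ 0.4  0.9 -1.9] w 38.6 q [ 0.37  0.15 -0.51  0.   -0.91  0.58]
2 x [np.float64(0.28), np.float64(0.01), np.float64(0.62), 0, 0, -0.02, -1]
2 x [np.float64(0.28), np.float64(0.02), np.float64(0.61), 0, 0, -0.01, -1]
end [492.4 -32.5 112.2] -0.602
```

>>> apply_moves([
  [[0.14,0,0.31,0,0,-0.01,-1],[0.28,0.01,0.62,0,0,-0.02,-1],[0.28,0.01,0.62,0,0,-0.02,-1]],
])

```text
clock: 7.6
position: [469.2, -15.5, 169.2]
ee_rot: [0.954, -0.299, -0.003, 0.002]
contact_force: [-0.5, -0.2, -1.5]
gripper_width: 39.0
```

>>> apply_moves([
  [[0.14,0.01,0.31,0,0,-0.01,-1],[0.28,0.02,0.61,0,0,-0.01,-1],[0.28,0.02,0.61,0,0,-0.01,-1],[0.28,0.02,0.61,0,0,-0.01,-1]],
])

```text
clock: 8.0
position: [492.1, -32.5, 112.4]
ee_rot: [0.955, -0.296, 0.0, 0.0]
contact_force: [0.2, 0.1, -0.4]
gripper_width: 38.8
```

```bash
python3 - <<'E'
from plan import *
show(); p=shot("wrist","w4"); s=show()
from fit import w
q=[547.15,-70.15,-.6001]
d=s["position"][:2]-q[:2]; c,n=math.cos(q[2]),math.sin(q[2]); print("tube-frame TCP",d@[c,n],d@[-n,c])
E
```

```text
t 8.0 p [492.1 -32.5 112.4] yaw -0.6007 zax [ 0.e+00 -3.e-04 -1.e+00] F [ 0.2  0.1 -0.4] w 38.8 q [ 0.26  0.4  -0.55  0.   -0.62  0.71]
t 8.05 p [492.3 -32.3 113.2] yaw -0.6001 zax [ 1.9e-03  2.0e-04 -1.0e+00] F [-0.3  0.2 -0.9] w 38.8 q [ 0.26  0.4  -0.55  0.   -0.62  0.71]
tube-frame TCP -66.626709743625 0.21903333925647417
```

View pics/w4.png

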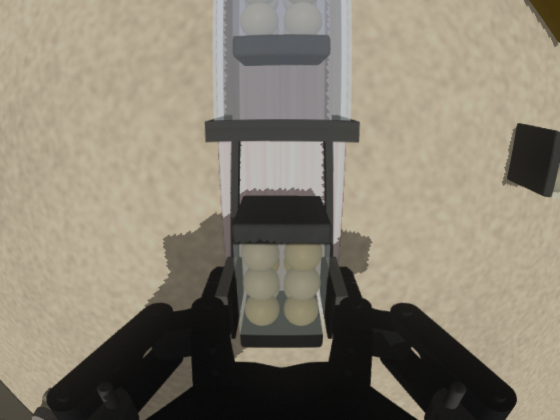

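The held canister at (283,270) is lined up between the rails (235 and 330) in front of the mouth band at row 130. Lowering it now.

>>> apply_moves([
  [[0,0,0.08,0,0,0,-1],[0,0,0.16,0,0,0,-1],[0,0,0.16,0,0,0,-1],[0,0,0.16,0,0,0,-1]],
])

```text
clock: 8.45
position: [491.6, -32.9, 96.2]
ee_rot: [0.955, -0.296, 0.0, -0.0]
contact_force: [0.0, -0.1, -0.5]
gripper_width: 39.0
```

>>> apply_moves([
  [[0,0,0.01,0,0,0,-1],[0,0,0.01,0,0,0,0.3],[0,0,0.01,0,0,0,0.3],[0,0,0.01,0,0,0,0.3],[0,0,0.01,0,0,0,0.3]],
])

```text
clock: 8.95
position: [491.4, -33.2, 94.8]
ee_rot: [0.955, -0.296, -0.0, 0.0]
contact_force: [0.4, 0.5, 0.7]
gripper_width: 55.9
```

>>> apply_moves([
  [[0,0,-0.5,0,0,0,0.3],[0,0,-0.7,0,0,0,0.3],[-0.4,0,-0.7,0,0,0,0],[-0.7,0,-0.7,0,0,0,-1],[-0.7,0,-0.7,0,0,0,-1],[-0.7,0,-0.7,0,0,0,-1]],
])

```text
clock: 9.55
position: [433.7, 6.8, 165.2]
ee_rot: [0.955, -0.295, 0.0, -0.0]
contact_force: [1.2, 0.1, 0.1]
gripper_width: 0.5
```

```bash
cat >> plan.py <<'E'
Q=[547.15,-70.15,-.6001]
def tf(s):
    d=np.array(s["position"][:2])-Q[:2]; c,n=math.cos(Q[2]),math.sin(Q[2]); return (d@[c,n]).round(1),(d@[-n,c]).round(1)
E
python3 - <<'E'
from plan import *
p=shot("wrist","w5"); s=show(); print(tf(s))
E
```

```text
t 9.6 p [434.2   6.6 165.2] yaw -0.6001 zax [ 1.e-03  1.e-04 -1.e+00] F [ 0.3 -0.1 -0.6] w -0.0 q [ 0.39  0.23 -0.63  0.   -0.71  0.58]
(np.float64(-136.5), np.float64(-0.4))
```

View pics/w5.png

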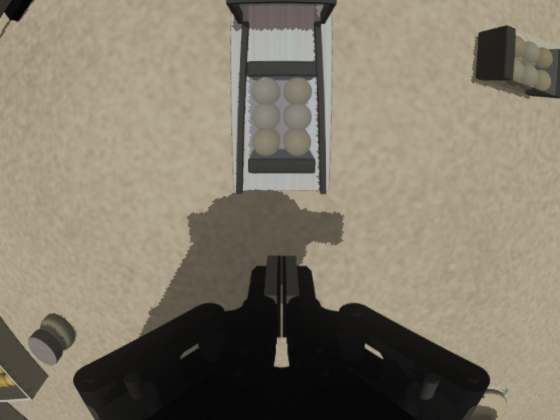

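>>> apply_moves([
  [[0,0,0.35,0,0,0,-1],[0,0,0.71,0,0,0,-1],[0,0,0.71,0,0,0,-1],[0.12,0,0.71,0,0,0,-1],[0.24,0,0.71,0,0,0,-1],[0.34,0,0.71,0,0,0,-1],[0.44,0,0.71,0,0,0,-1]],
])

```text
clock: 10.3
position: [471.4, -19.1, 95.1]
ee_rot: [0.955, -0.296, 0.001, -0.001]
contact_force: [-0.8, 0.3, 0.7]
gripper_width: -0.1
```

```bash
python3 - <<'E'
from plan import *
p=shot("wrist","w6"); s=show(); print(tf(s))
E
```

```text
t 10.35 p [472.7 -19.3  95.1] yaw -0.6016 zax [ 3.9e-03  8.0e-04 -1.0e+00] F [ 2.3 -1.5 -0.5] w 0.1 q [ 0.3   0.41 -0.61  0.   -0.55  0.66]
(np.float64(-90.1), np.float64(-0.1))
```

View pics/w6.png

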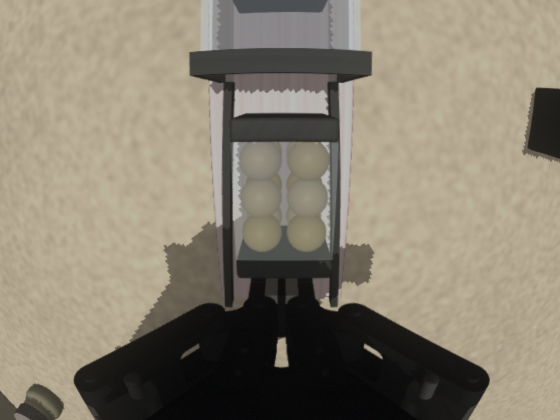

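>>> apply_moves([
  [[0.1,0,0,0,0,0,-1],[0.2,0,0,0,0,0,-1],[0.3,0,0,0,0,0,-1],[0.4,0,0,0,0,0,-1],[0.4,0,0,0,0,0,-1]],
])

```text
clock: 10.85
position: [504.6, -41.6, 93.9]
ee_rot: [0.955, -0.296, 0.001, -0.0]
contact_force: [0.3, 0.5, 0.2]
gripper_width: 0.3
```

>>> apply_moves([
  [[0.1,0,0,0,0,0,-1],[0.2,0,0,0,0,0,-1],[0.28,0,0,0,0,0,-1],[0.28,0,0,0,0,0,-1]],
])

```text
clock: 11.25
position: [527.4, -57.4, 93.9]
ee_rot: [0.955, -0.296, 0.001, -0.0]
contact_force: [0.5, 0.0, -0.5]
gripper_width: 0.2
```

```bash
python3 - <<'E'
from plan import *
p=shot("wrist","w7"); s=show(); print(tf(s))
E
```

```text
t 11.3 p [526.8 -57.2  93.8] yaw -0.6014 zax [ 8.e-04  0.e+00 -1.e+00] F [-0.4 -0.  -0.7] w -0.2 q [ 0.2   0.48 -0.47  0.   -0.62  0.77]
(np.float64(-24.1), np.float64(-0.8))
```

View pics/w7.png

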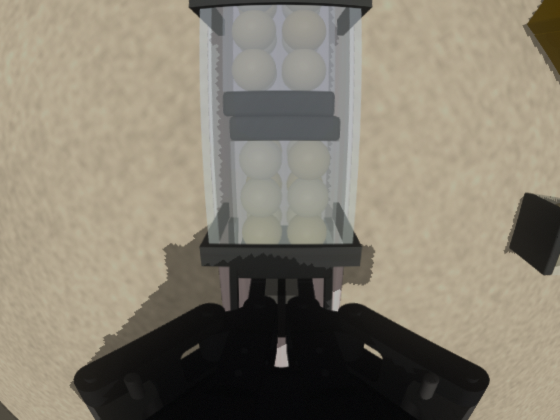

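>>> apply_moves([
  [[-0.2,0,0,0,0,0,-1],[-0.3,0,-0.3,0,0,0,0],[-0.4,0,-0.8,0,0,0,1],[-0.4,0,-0.95,0,0,0,1],[-0.4,0,-0.95,0,0,0,1]],
])

```text
clock: 11.8
position: [494.4, -33.7, 192.2]
ee_rot: [0.955, -0.295, 0.003, -0.002]
contact_force: [-0.2, 0.2, 0.4]
gripper_width: 58.2
```

```bash
python3 - <<'E'
from plan import *
s=show(); print(tf(s))
plan([458,-196,235,-2.28])
E
```

```text
t 11.8 p [494.4 -33.7 192.2] yaw -0.5996 zax [ 0.0077  0.0015 -1.    ] F [-0.2  0.2  0.4] w 58.2 q [ 0.26  0.28 -0.46  0.   -0.82  0.71]
(np.float64(-64.2), np.float64(0.3))
4 x [np.float64(0.15), np.float64(0.39), np.float64(-0.11), 0, 0, 0.84, 1]
4 x [np.float64(0.3), np.float64(0.29), np.float64(-0.11), 0, 0, 0.84, 1]
4 x [np.float64(0.39), np.float64(0.14), np.float64(-0.1), 0, 0, 0.84, 1]
4 x [np.float64(0.41), np.float64(-0.03), np.float64(-0.11), 0, 0, 0.84, 1]
end [ 458.2 -195.7  235.2] -2.28
```

>>> apply_moves([
  [[0.15,0.39,-0.11,0,0,0.84,1],[0.15,0.39,-0.11,0,0,0.84,1],[0.15,0.39,-0.11,0,0,0.84,1],[0.15,0.39,-0.11,0,0,0.84,1]],
])

```text
clock: 12.2
position: [482.8, -75.3, 198.9]
ee_rot: [0.872, -0.489, -0.001, 0.0]
contact_force: [-0.2, -0.2, -0.6]
gripper_width: 85.4
```

>>> apply_moves([
  [[0.3,0.29,-0.11,0,0,0.84,1],[0.3,0.29,-0.11,0,0,0.84,1],[0.3,0.29,-0.11,0,0,0.84,1],[0.3,0.29,-0.11,0,0,0.84,1]],
])

```text
clock: 12.6
position: [474.0, -115.7, 210.1]
ee_rot: [0.752, -0.659, -0.001, 0.0]
contact_force: [0.2, 0.1, -0.7]
gripper_width: 85.2
```

>>> apply_moves([
  [[0.39,0.14,-0.1,0,0,0.84,1],[0.39,0.14,-0.1,0,0,0.84,1],[0.39,0.14,-0.1,0,0,0.84,1],[0.39,0.14,-0.1,0,0,0.84,1]],
])

```text
clock: 13.0
position: [465.4, -156.1, 220.4]
ee_rot: [-0.599, 0.801, 0.0, -0.0]
contact_force: [0.7, 0.4, -0.2]
gripper_width: 85.3
```

>>> apply_moves([
  [[0.41,-0.03,-0.11,0,0,0.84,1],[0.41,-0.03,-0.11,0,0,0.84,1],[0.41,-0.03,-0.11,0,0,0.84,1],[0.41,-0.03,-0.11,0,0,0.84,1],[0.41,-0.03,-0.11,0,0,0.84,1]],
])

```text
clock: 13.5
position: [456.7, -195.9, 231.6]
ee_rot: [-0.42, 0.908, 0.0, -0.0]
contact_force: [-0.2, 0.9, 0.4]
gripper_width: 85.3
```

```bash
python3 - <<'E'
from plan import *
p=shot("wrist","w8"); s=show()
E
```

```text
t 13.55 p [ 456.7 -195.9  231.6] yaw -2.2757 zax [-6.e-04  1.e-04 -1.e+00] F [-0.9 -0.2 -1.1] w 85.4 q [-0.08  0.24 -0.4  -0.   -0.93 -0.63]
```

View pics/w8.png

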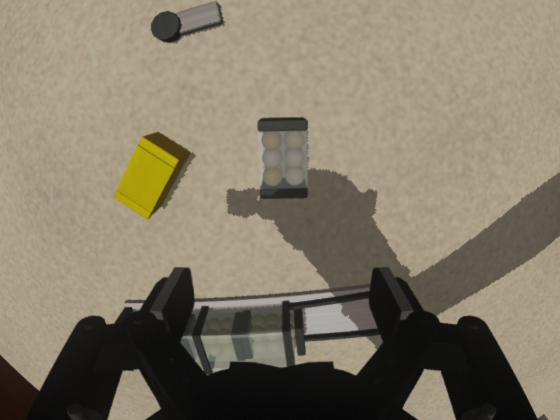

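```bash
python3 - <<'E'
import cv2
im=cv2.imread("pics/w8.png")[105:205,240:330]; cv2.imwrite("pics/w8z.png",cv2.resize(im,None,fx=6,fy=6,interpolation=cv2.INTER_CUBIC))
E
```

```text
(no output)
```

View pics/w8z.png

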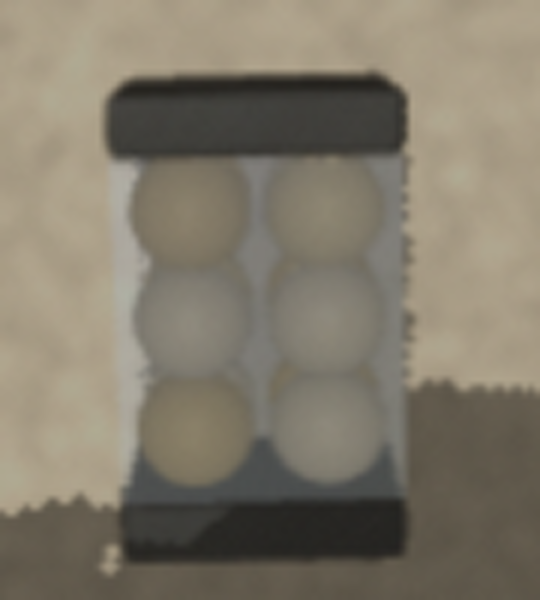

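```bash
python3 - <<'E'
from plan import *
p=pickle.load(open("pics/w8.pkl","rb"))
q=lambda a,b:(240+a/6-.5,105+b/6-.5)
c=np.array([whit(p,q(*k),40) for k in [(106,97),(406,93),(406,558),(122,560)]]); m=c.mean(0)
print(c.round(1),m)
print("len",np.linalg.norm(c[0]-c[3]),np.linalg.norm(c[1]-c[2]),"wid",np.linalg.norm(c[0]-c[1]),np.linalg.norm(c[2]-c[3]))
ax=(c[0]+c[1]-c[2]-c[3]); y=math.atan2(ax[1],ax[0]);ax=(c[1]+c[2]-c[0]-c[3]); print(y, math.atan2(ax[1],ax[0])+math.pi/2-2*math.pi)
plan([*m,84,y],maxd=90)
E
```

```text
[[ 427.7 -257.8]
 [ 396.8 -232.4]
 [ 438.  -182.1]
 [ 468.7 -207.7]] [ 432.78668752 -220.00261135]
len 64.75240539253791 65.02512254030657 wid 39.98697338615809 40.001924959714145
-2.2558774604961234 -2.2634169098042003
2 x [np.float64(0.17), np.float64(0.01), np.float64(0.74), 0, 0, -0.02, 1]
2 x [np.float64(0.17), np.float64(0.02), np.float64(0.74), 0, 0, -0.02, 1]
end [ 432.5 -220.    83.6] -2.256
```

>>> apply_moves([
  [[0.17,0.01,0.74,0,0,-0.02,1],[0.17,0.01,0.74,0,0,-0.02,1],[0.17,0.01,0.74,0,0,-0.02,1]],
])

```text
clock: 13.85
position: [442.2, -208.1, 154.6]
ee_rot: [-0.423, 0.906, 0.003, -0.004]
contact_force: [-0.3, -0.8, 0.6]
gripper_width: 85.2
```

>>> apply_moves([
  [[0.17,0.02,0.72,0,0,-0.02,1],[0.17,0.02,0.72,0,0,-0.02,1],[0.17,0.02,0.72,0,0,-0.02,1],[0.17,0.02,0.72,0,0,-0.02,1]],
])

```text
clock: 14.25
position: [434.0, -220.3, 87.2]
ee_rot: [-0.427, 0.904, -0.001, 0.001]
contact_force: [0.7, 0.2, 0.7]
gripper_width: 85.6
```

>>> apply_moves([
  [[0,0,0,0,0,0,-1],[0,0,0,0,0,0,-1],[0,0,0,0,0,0,-1],[0,0,0,0,0,0,-1],[0,0,0,0,0,0,-1],[0,0,0,0,0,0,-1],[0,0,0,0,0,0,-1]],
])

```text
clock: 14.95
position: [433.3, -220.3, 87.3]
ee_rot: [-0.427, 0.904, -0.001, 0.001]
contact_force: [-1.5, 0.9, 6.4]
gripper_width: 39.1
```

>>> apply_moves([
  [[0,0,-0.35,0,0,0,-1],[0,0,-0.7,0,0,0,-1],[0,0,-0.9,0,0,0,-1],[0,0,-0.9,0,0,0,-1]],
])

```text
clock: 15.35
position: [434.0, -220.5, 179.3]
ee_rot: [-0.427, 0.904, -0.002, 0.003]
contact_force: [0.4, -0.1, -1.1]
gripper_width: 39.1
```

```bash
python3 - <<'E'
from plan import *
s=show(); 
plan([447,1,225,-.600],g=-1)
E
```

```text
t 15.35 p [ 434.  -220.5  179.3] yaw -2.26 zax [ 0.0077 -0.0016 -1.    ] F [ 0.4 -0.1 -1.1] w 39.1 q [-0.14  0.29 -0.5   0.   -0.78 -0.55]
3 x [np.float64(-0.45), np.float64(0.33), np.float64(-0.11), 0, 0, -0.83, -1]
3 x [np.float64(-0.54), np.float64(0.12), np.float64(-0.12), 0, 0, -0.83, -1]
3 x [np.float64(-0.54), np.float64(-0.11), np.float64(-0.11), 0, 0, -0.83, -1]
3 x [np.float64(-0.45), np.float64(-0.32), np.float64(-0.12), 0, 0, -0.83, -1]
end [447.    0.6 225.3] -0.6
```

>>> apply_moves([
  [[-0.15,0.11,-0.04,0,0,-0.27,-1],[-0.3,0.22,-0.08,0,0,-0.55,-1],[-0.45,0.33,-0.11,0,0,-0.83,-1],[-0.45,0.33,-0.11,0,0,-0.83,-1]],
])

```text
clock: 15.75
position: [435.2, -163.2, 186.5]
ee_rot: [-0.605, 0.796, 0.0, -0.0]
contact_force: [0.3, -0.5, -1.1]
gripper_width: 39.0
```

>>> apply_moves([
  [[-0.18,0.04,-0.04,0,0,-0.27,-1],[-0.36,0.08,-0.08,0,0,-0.55,-1],[-0.54,0.12,-0.12,0,0,-0.83,-1],[-0.54,0.12,-0.12,0,0,-0.83,-1]],
])

```text
clock: 16.15
position: [438.7, -108.5, 198.7]
ee_rot: [0.755, -0.656, -0.0, -0.0]
contact_force: [0.9, 0.2, -0.9]
gripper_width: 38.8
```

>>> apply_moves([
  [[-0.18,-0.04,-0.04,0,0,-0.27,-1],[-0.36,-0.07,-0.08,0,0,-0.55,-1],[-0.54,-0.11,-0.11,0,0,-0.83,-1],[-0.54,-0.11,-0.11,0,0,-0.83,-1]],
])

```text
clock: 16.55
position: [442.3, -53.9, 209.7]
ee_rot: [0.873, -0.487, -0.0, -0.0]
contact_force: [0.4, -1.6, -0.3]
gripper_width: 38.9
```

>>> apply_moves([
  [[-0.15,-0.11,-0.04,0,0,-0.27,-1],[-0.3,-0.21,-0.08,0,0,-0.55,-1],[-0.45,-0.32,-0.12,0,0,-0.83,-1],[-0.45,-0.32,-0.12,0,0,-0.83,-1],[-0.45,-0.32,-0.12,0,0,-0.83,-1],[-0.45,-0.32,-0.12,0,0,-0.83,-1]],
])

```text
clock: 17.15
position: [445.1, -0.2, 221.3]
ee_rot: [0.955, -0.298, -0.001, 0.0]
contact_force: [0.3, 0.3, -1.3]
gripper_width: 38.8
```

```bash
python3 - <<'E'
from plan import *
p=shot("wrist","w9"); s=show(); print(tf(s))
cv2.imwrite("pics/w9c.png",cv2.resize(p["img"][190:350,225:340,::-1],None,fx=4,fy=4,interpolation=cv2.INTER_CUBIC))
plan([492,-32.4,112,-.600],g=-1)
E
```

```text
t 17.2 p [ 4.452e+02 -2.000e-01  2.214e+02] yaw -0.6046 zax [-1.2e-03 -4.0e-04 -1.0e+00] F [ 0.7 -0.2 -1.8] w 39.1 q [ 0.37  0.17 -0.53 -0.   -0.87  0.6 ]
(np.float64(-123.7), np.float64(0.2))
2 x [np.float64(0.28), np.float64(-0.0), np.float64(0.55), 0, 0, -0.0, -1]
2 x [np.float64(0.29), np.float64(-0.0), np.float64(0.54), 0, 0, -0.01, -1]
end [492.1 -32.6 112.4] -0.6
```

View pics/w9.png

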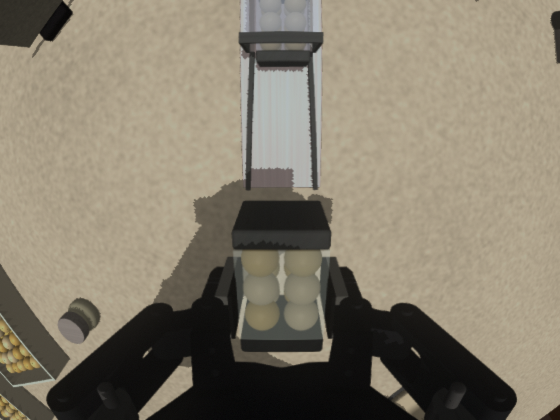

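View pics/w9c.png

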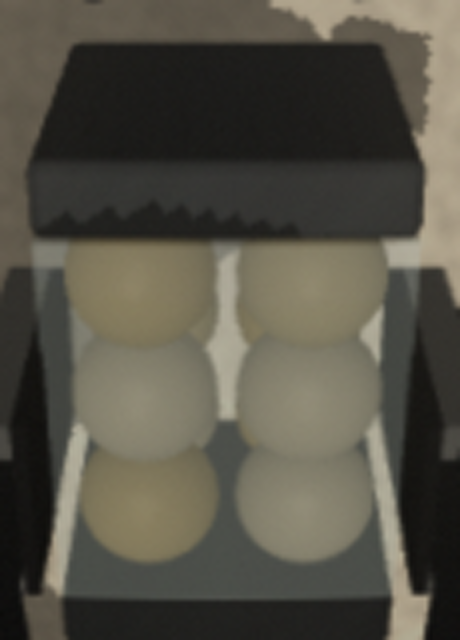

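>>> apply_moves([
  [[0.14,0,0.27,0,0,0,-1],[0.28,0,0.55,0,0,0,-1],[0.28,0,0.55,0,0,0,-1]],
])

```text
clock: 17.5
position: [467.4, -16.6, 163.6]
ee_rot: [0.955, -0.298, -0.003, 0.002]
contact_force: [-0.0, 0.1, -0.6]
gripper_width: 39.0
```

>>> apply_moves([
  [[0.14,0,0.27,0,0,-0.01,-1],[0.28,0,0.54,0,0,-0.01,-1],[0.28,0,0.54,0,0,-0.01,-1],[0.28,0,0.54,0,0,-0.01,-1]],
])

```text
clock: 17.9
position: [491.6, -31.1, 113.3]
ee_rot: [0.956, -0.294, -0.0, 0.0]
contact_force: [0.7, -0.0, -1.1]
gripper_width: 39.2
```

```bash
python3 - <<'E'
from plan import *
p=shot("wrist","w10"); s=show(); print(tf(s))
E
```

```text
t 17.95 p [491.8 -30.9 114. ] yaw -0.5964 zax [ 1.1e-03  1.0e-04 -1.0e+00] F [ 0.6  0.3 -0.7] w 38.9 q [ 0.27  0.4  -0.55  0.   -0.62  0.71]
(np.float64(-67.8), np.float64(1.2))
```

View pics/w10.png

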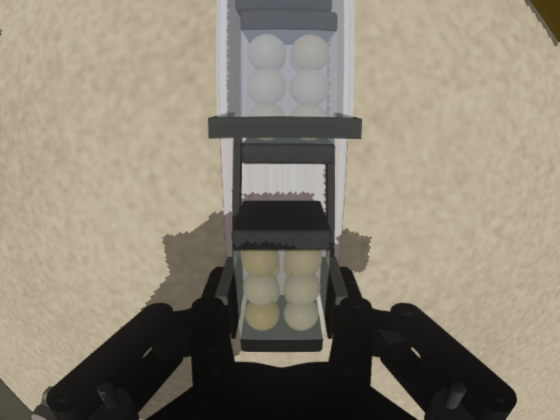

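>>> apply_moves([
  [[0,0.01,0.09,0,0,0.01,-1],[0,0.01,0.18,0,0,0.01,-1],[0,0.01,0.18,0,0,0.01,-1],[0,0.01,0.18,0,0,0.01,-1]],
])

```text
clock: 18.35
position: [491.1, -31.5, 94.9]
ee_rot: [0.955, -0.296, 0.0, -0.0]
contact_force: [0.4, 0.3, -0.8]
gripper_width: 38.7
```

>>> apply_moves([
  [[0,0,0.01,0,0,0,-1],[0,0,0.01,0,0,0,0.3],[0,0,0.01,0,0,0,0.3],[0,0,0.01,0,0,0,0.3],[0,0,0.01,0,0,0,0.3]],
])

```text
clock: 18.85
position: [491.1, -31.7, 93.8]
ee_rot: [0.955, -0.296, -0.0, 0.0]
contact_force: [-0.7, 0.2, 1.2]
gripper_width: 55.4
```

>>> apply_moves([
  [[0,0,-0.5,0,0,0,0.3],[0,0,-0.7,0,0,0,0.3],[-0.4,0,-0.7,0,0,0,0],[-0.7,0,-0.7,0,0,0,-1],[-0.7,0,-0.7,0,0,0,-1],[-0.7,0,-0.7,0,0,0,-1]],
])

```text
clock: 19.45
position: [433.4, 8.2, 164.2]
ee_rot: [0.955, -0.295, 0.0, -0.0]
contact_force: [0.5, 0.4, -0.1]
gripper_width: 0.6
```

```bash
python3 - <<'E'
from plan import *
p=shot("wrist","w11"); s=show(); print(tf(s))
E
```

```text
t 19.5 p [434.    8.1 164.2] yaw -0.6001 zax [ 1.1e-03  1.0e-04 -1.0e+00] F [0.3 0.2 1. ] w 0.2 q [ 0.4   0.23 -0.63  0.   -0.7   0.57]
(np.float64(-137.6), np.float64(0.7))
```

View pics/w11.png

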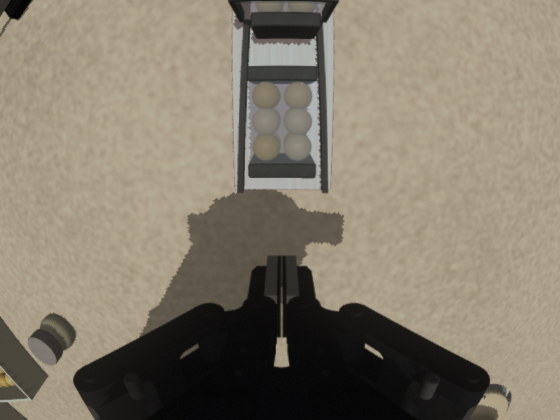

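The second canister lies straight between the rails at (282,122), behind the first one's cap at (285,25). Now I push.

>>> apply_moves([
  [[0,0.01,0.35,0,0,0,-1],[0,0.01,0.7,0,0,0,-1],[0,0.01,0.7,0,0,0,-1],[0.12,0.01,0.7,0,0,0,-1],[0.24,0.01,0.7,0,0,0,-1],[0.34,0.01,0.7,0,0,0,-1],[0.44,0.01,0.7,0,0,0,-1]],
])

```text
clock: 20.2
position: [470.7, -18.4, 95.1]
ee_rot: [0.955, -0.296, 0.001, -0.001]
contact_force: [-0.1, 0.6, -0.1]
gripper_width: -0.1
```

>>> apply_moves([
  [[0.1,0,0,0,0,0,-1],[0.2,0,0,0,0,0,-1],[0.3,0,0,0,0,0,-1],[0.4,0,0,0,0,0,-1],[0.4,0,0,0,0,0,-1]],
])

```text
clock: 20.7
position: [503.9, -40.9, 93.9]
ee_rot: [0.955, -0.296, 0.001, -0.0]
contact_force: [-1.0, -0.1, -1.0]
gripper_width: -0.2
```

```bash
python3 - <<'E'
from plan import *
p=shot("wrist","w12"); s=show(); print(tf(s))
E
```

```text
t 20.75 p [503.2 -40.7  93.8] yaw -0.6014 zax [ 1.5e-03  1.0e-04 -1.0e+00] F [ 0.3  0.6 -0.8] w 0.2 q [ 0.24  0.45 -0.54  0.   -0.59  0.73]
(np.float64(-52.9), np.float64(-0.6))
```

View pics/w12.png

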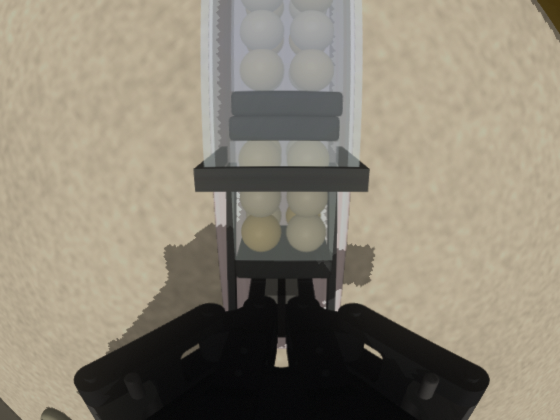

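>>> apply_moves([
  [[0.1,0,0,0,0,0,-1],[0.2,0,0,0,0,0,-1],[0.26,0,0,0,0,0,-1],[0.26,0,0,0,0,0,-1]],
])

```text
clock: 21.15
position: [524.8, -55.5, 93.9]
ee_rot: [0.955, -0.296, 0.001, -0.0]
contact_force: [0.2, -0.6, -0.5]
gripper_width: -0.0
```

>>> apply_moves([
  [[0.02,0,0,0,0,0,-1],[0.03,0,0,0,0,0,-1],[0.03,0,0,0,0,0,-1]],
])

```text
clock: 21.45
position: [525.8, -56.8, 93.9]
ee_rot: [0.955, -0.296, -0.0, 0.0]
contact_force: [-1.0, 0.6, 0.4]
gripper_width: -0.3
```

```bash
python3 - <<'E'
from plan import *
s=show(); print(tf(s))
E
```

```text
t 21.45 p [525.8 -56.8  93.9] yaw -0.6007 zax [-6.e-04 -1.e-04 -1.e+00] F [-1.   0.6  0.4] w -0.3 q [ 0.2   0.48 -0.47 -0.   -0.62  0.77]
(np.float64(-25.2), np.float64(-1.0))
```

>>> apply_moves([
  [[0.02,0,0,0,0,0,-1],[0.03,0,0,0,0,0,-1],[0.03,0,0,0,0,0,-1]],
])

```text
clock: 21.75
position: [528.6, -58.5, 93.9]
ee_rot: [0.955, -0.296, 0.0, -0.0]
contact_force: [-1.3, -0.1, -1.1]
gripper_width: 0.0
```

>>> apply_moves([
  [[0.02,0,0,0,0,0,-1],[0.03,0,0,0,0,0,-1],[0.03,0,0,0,0,0,-1]],
])

```text
clock: 22.05
position: [531.3, -60.3, 93.9]
ee_rot: [0.955, -0.296, 0.0, -0.0]
contact_force: [-0.4, 0.4, -0.1]
gripper_width: 0.4
```

```bash
python3 - <<'E'
from plan import *
p=shot("wrist","w13"); s=show(); print(tf(s))
E
```

```text
t 22.1 p [531.3 -60.3  93.9] yaw -0.6008 zax [ 4.e-04 -0.e+00 -1.e+00] F [0.3 0.2 0.5] w -0.0 q [ 0.19  0.48 -0.46  0.   -0.63  0.78]
(np.float64(-18.7), np.float64(-0.8))
```

View pics/w13.png

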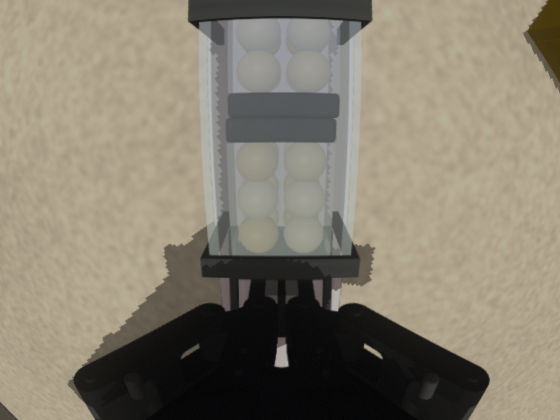

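>>> apply_moves([
  [[0.02,0,0,0,0,0,-1],[0.03,0,0,0,0,0,-1],[0.03,0,0,0,0,0,-1]],
])

```text
clock: 22.4
position: [532.0, -61.0, 93.9]
ee_rot: [0.955, -0.296, -0.002, 0.0]
contact_force: [-5.9, 7.6, 4.7]
gripper_width: -0.1
```

>>> apply_moves([
  [[0.02,0,0,0,0,0,-1],[0.02,0,0,0,0,0,-1],[0.02,0,0,0,0,0,-1]],
])

```text
clock: 22.7
position: [532.0, -61.3, 93.8]
ee_rot: [0.955, -0.296, -0.004, 0.0]
contact_force: [-10.3, 13.1, 8.5]
gripper_width: -0.0
```

```bash
python3 - <<'E'
from plan import *
s=show(); print(tf(s), s["wrist_torque"])
for n in ("scene","top"): shot(n,n+"2")
S=cv2.imread("pics/scene2.png")[165:285,150:285]; T=cv2.imread("pics/top2.png")[145:275,275:385]
cv2.imwrite("pics/s2.png",cv2.resize(S,None,fx=5,fy=5,interpolation=cv2.INTER_CUBIC))
E
```

```text
t 22.7 p [532.  -61.3  93.8] yaw -0.6013 zax [-0.0071  0.0016 -1.    ] F [-10.3  13.1   8.5] w -0.0 q [ 0.19  0.49 -0.45 -0.   -0.64  0.79]
(np.float64(-17.5), np.float64(-1.2)) [3.61998704 2.84223401 0.07372109]
```

View pics/s2.png

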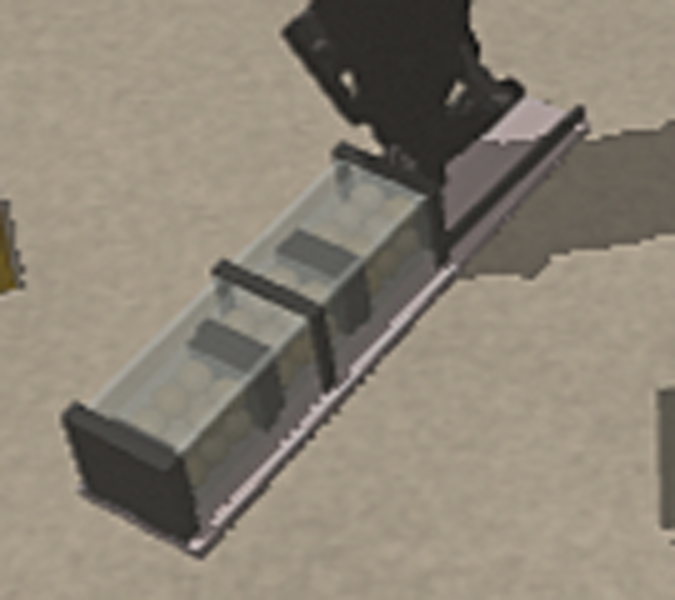

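>>> apply_moves([
  [[-0.1,0,0,0,0,0,-1],[-0.3,0,0,0,0,0,-1],[-0.6,0,-0.2,0,0,0,-1],[-0.9,0,-0.6,0,0,0,-1],[-0.9,0,-0.8,0,0,0,-1],[-0.9,0,-0.8,0,0,0,-1],[-0.9,0,-0.8,0,0,0,-1]],
])

```text
clock: 23.5
position: [461.3, -12.1, 174.4]
ee_rot: [0.955, -0.296, 0.001, -0.001]
contact_force: [-0.4, -0.0, -0.2]
gripper_width: 0.2
```

```bash
python3 - <<'E'
from plan import *
from fit import w
p=shot("wrist","w14"); s=show(); print(tf(s))
im=cv2.resize(p["img"][0:130,220:350,::-1],None,fx=5,fy=5,interpolation=cv2.INTER_CUBIC)
for x in (-8,-16,0):
    u=((wproj(p,w(Q,[(x,20,48),(x,-20,48)]))+.5-[220,0])*5).astype(int); print(x,u.tolist())
cv2.imwrite("pics/w14z.png",im)
E
```

```text
t 23.55 p [460.9 -12.3 173.6] yaw -0.6012 zax [ 2.e-04  1.e-04 -1.e+00] F [-0.4 -0.5 -1.3] w -0.0 q [ 0.33  0.26 -0.56 -0.   -0.75  0.64]
(np.float64(-103.8), np.float64(-0.9))
-8 [[141, 392], [478, 392]]
-16 [[142, 457], [478, 457]]
0 [[141, 326], [478, 326]]
```

View pics/w14z.png

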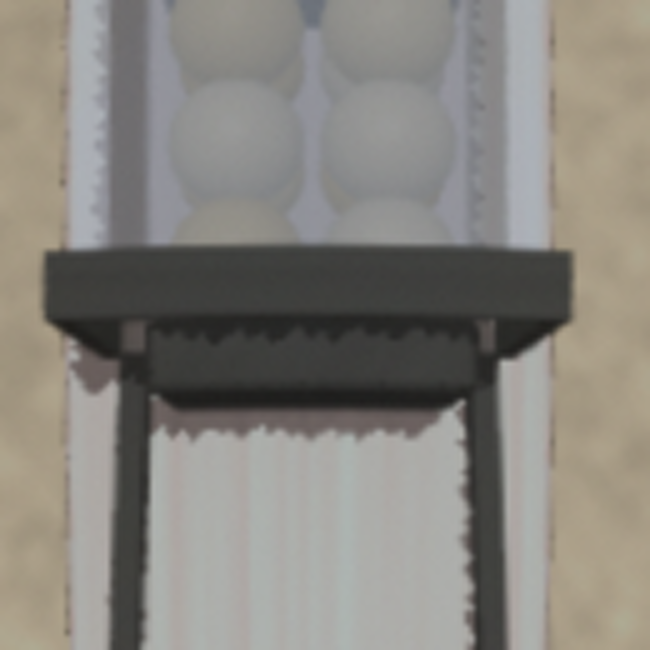

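>>> apply_moves([
  [[0,0,-0.5,0,0,0,-1],[0.3,0,-0.9,0,0,0,-1],[0.6,0,-0.9,0,0,0,0],[0.7,0,-0.9,0,0,0,0],[0.7,0,-0.9,0,0,0,0],[0.7,0,-0.9,0,0,0,0]],
])

```text
clock: 24.15
position: [517.5, -51.9, 261.8]
ee_rot: [0.955, -0.296, -0.002, 0.001]
contact_force: [-0.7, 0.8, -0.7]
gripper_width: 42.8
```

```bash
python3 - <<'E'
from plan import *
from fit import w
p=shot("wrist","w15"); s=show(); print(tf(s))
im=cv2.resize(p["img"][0:250,200:360,::-1],None,fx=2.4,fy=2.4,interpolation=cv2.INTER_CUBIC)
for x in (-8,58,124,190):
    u=((wproj(p,w(Q,[(x,20,48),(x,-20,48)]))+.5-[200,0])*2.4).astype(int); 
    for k in (0,1):
        cv2.circle(im,tuple(map(int,u[k])),3,(0,0,255),1)
cv2.imwrite("pics/w15z.png",im)
sc=shot("scene","scene3"); 
E
```

```text
t 24.2 p [517.5 -51.7 262.3] yaw -0.601 zax [-3.9e-03 -5.0e-04 -1.0e+00] F [-0.9  0.5 -0.2] w 42.8 q [ 0.21  0.24 -0.31 -0.   -1.02  0.76]
(np.float64(-34.9), np.float64(-1.5))
```

View pics/w15z.png

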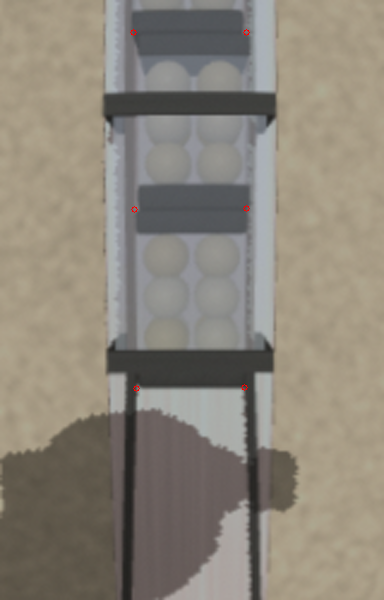

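View pics/scene3.png

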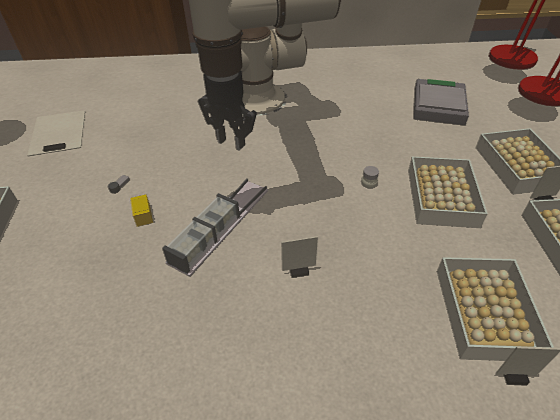

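The joints sit exactly at the predicted 58 and 124 mm marks with no gap, and the near end is at -8 mm. In the scene view the jar (370,177), loupe (119,184), tray and card (300,255) have not moved. I hand the job in.

```bash
python3 -c "
from bench import arm
print(arm.job_done())"
```

```text
the job is handed in; nothing more can be done
None
```

Both clear canisters are back in the tube. I laid each in the trough, released it, and pushed it in with the shut fingers. The yellow look-alike was left alone. I handed the job in at about 24 s, with the gripper empty and clear of everything.

**Last checks:**
- **Push:** resistance rose sharply at the end, to about 16 N along the feed at the last reading. At that moment there were also about 5 N of sideways and 8.5 N of upward force, which I did not explain.
- **Fully home:** the last canister stands 8 mm out of the mouth, as expected, to within about 0.5 mm in the wrist view. The two joints sit at the predicted 58 and 124 mm with no visible gap. I did not measure the contact at the closed end itself. It follows from the 8 mm stand-out, the row length and the rise in resistance.
- **Bystanders:** by eye in the scene picture, the jar, loupe, tray and card have not moved.
- **Disagreement:** the first estimate of the tube's pose from the fixed cameras differed from the wrist camera's by about 3 mm and 0.017 rad. I used the wrist camera's, and both canisters went in without jamming.

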